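Extend the beam tube to its next hole

TASK

Close the open gap in the beam path: squeeze in the sprung button that locks the sliding black tube, slide the tube towards the snout of the black box, and let the button pop fully out through the tube's next hole. The tube is thin and the button is plastic: squeeze and pull gently and do not force the tube on once it has locked, then let go; leave the loose parts on the table where they are.

Things in the scene. Friction and masses are not known exactly. Their poses are not given: they have to be found in the camera images.
- shroud: Fixed beam shroud bolted to the table. Origin on the table straight below the lock button and the tubes' axis; x (level) is the way the tube extends, towards the black box; z up. Its dark steel inner tube, 30 mm square, lies at height 90 mm from x = -220 to +50 mm, on two posts at x = -195 and -145 mm. Things' y and x below are along these axes.
- snout_tip (a point): End of the 22 mm thick aluminium snout of the fixed black box (80 x 130 x 140 mm high), at shroud x = +130 mm, height 90 mm. The box's near face is at x = +215 mm.
- tube: Sliding black tube, 36 mm square outside, walls 2 mm, sliding along shroud x only; 2 N of friction, and 3 N of drag at 50 mm/s. Origin on its axis, 90 mm up, at its first hole (starts at shroud x = 0); reaches from 115 mm behind (-x) to 100 mm ahead. A collar round it, 5 mm proud, 4 mm thick, starts 11 mm ahead of the hole. Squeeze with about 15 N; over 25 N a finger (50 N in all) dents it.
- tube_hole (a point): Middle of the tube's first hole, 13.6 mm square, in its -y side at mid height; moves with the tube. A like hole, the next one, is in a steel index plate screwed on behind it (-x), set by hand: 50 to 86 mm behind the first, exact place unknown, so it must be felt for. Within 4 mm of it the spring draws the tube ahead and the pull drops by 4 to 7 N; past it the tube is locked and the pull rises.
- button: Grey plastic lock button, 12 mm thick, round end, in the inner tube at shroud x = 0, height 90 mm; moves along shroud y. Origin at its tip, pointing to -y: y = -23 mm popped out (5 mm proud, tube locked), -18 flush, -16 under the wall. Spring 2.5 to 5 N. Squeezed flush, a pull of some 8 N on the tube makes the rim push it right under. It breaks if tube and button press with over 14 N.
- foot: Loose black post holder: a 60 x 28 x 10 mm base with a 25 mm round post, 50 mm high in all; origin at the centre of its underside. Leave alone.
- driver: Loose screwdriver lying on the table. Leave alone.
- lens: Loose lens in a black ring mount, 60 mm across, 16 mm high, lying flat; origin at the centre of its underside. Leave alone.

How it is judged:
On the way, in this order (a step that is already met when the one before it is completed fails the run):
1. the button is squeezed in, flush with the tube's side or deeper, before the tube has moved on (y of button in the frame of shroud above -0.0195 m and x of tube in the frame of shroud below 0.008 m), for 0.05 s.
2. the tube is sliding over the sunken button, between the two holes (y of button in the frame of shroud above -0.0175 m and x of tube in the frame of shroud above 0.012 m), for 0.05 s.
At the end, for the whole second after the job is handed in: The tube stands 47 to 89 mm further out than at the first hole, at rest, with the button popped out through the next hole (its tip at least 3.5 mm proud of the tube's side) (x of tube in the frame of shroud between 0.047 and 0.089 m and y of button in the frame of shroud below -0.0215 m and linear speed of tube below 0.005 m/s); the robot touches nothing.
It fails at once if the fingers press the tube with more than 50 N in all (25 N each) (contact force between the fingers and tube above 50 N).
It fails at once if tube and button are forced against one another with more than 14 N (contact force between button and tube above 14 N).
It fails at once if a loose part is shifted by more than 20 mm (distance of any of foot, driver, lens from where it was at the start of the episode above 0.02 m).
It also fails if it takes over 64 s, if anything falls off the work surface, if the arm or the gripper's body presses on something with over 40 N, if the wrist force passes 120 N, or if a joint passes its speed limit or range.

ROBOT

A 6-joint arm with a two-finger parallel gripper is mounted at the origin on the work surface. World frame = base frame: x ahead of the robot, y to its left, z up, the work surface at z = 0. Lengths are in m, angles in rad, forces in N, time in s.
With the tool pointing down it reaches from about 0.425 to 1.125 m from the base axis. Payload 14.9 kg.
Tool frame: the origin (TCP) lies at the centre of the arm's flange, where the gripper is bolted on; the fingertips stand 191 mm ahead of it and the grasp point (between the pads) lies 172 mm ahead of it (manip.pinch_z is the distance from the TCP to the grasp point, in m); z points along the fingers, y is the line along which they close (so a half turn about z gives the same grasp; the last joint's range is limited). The gripper opens to 91 mm and grips with 3 to 60 N. Pads are 32 mm wide; open, the fingers measure 118 mm over their backs; the gripper's body (76 mm by 178 mm) begins 60 mm behind the grasp point.
Start: joints at [-1.283, 0.379, 1.734, -0, 1.028, -0.033], TCP at [0.221, -0.664, 0.405] pointing down, gripper open.
Joint ranges: [-2.77, 2.77], [-0.74, 2.19], [0, 2.66], [-1.06, 4.2], [0.31, 2.87], [-3.08, 3.08]. Speed limits (rad/s): [1.89, 1.89, 2.39, 3.14, 3.14, 3.14].

INTERFACE

Orientations are given as a rotation vector (axis times angle).
In Python, from rig import monitor, camera, job, manip gives the robot as it stands.
- The arm moves only by the tool carry_out, never from a script. Its argument "motion" is a list of rows, each an object of numbers: "tx", "ty", "tz": the shift along the tool's x, y, z in m; "turn": the turn about the tool's z in rad; "claw": the finger opening in m, from 0 to 0.0912. In form: [{"tx": .., "ty": .., "tz": .., "turn": .., "claw": ..}, ...]. A call has 1 to 20 rows; each row shifts and turns the commanded pose from where the row before left it, along the tool's axes as they then stand; what a row does not reach is not made up. A row lasts 1/12 s, in which the tool goes at most 41.7 mm and 7.16 degrees, less where a joint would pass 70% of its speed; a pose out of reach is approached as far as the arm can. A call is refused whole if a number of a shift passes 0.0417 or a number of a turn 0.125, either way. A call with a gripper value outside its range is refused whole. The fingers move at their own pace and stop on an object; "grip_force" is the grip in N (left out, the last holds). Time passes only in rows, so rows that do not move let the fingers close. It gives the time, the measured TCP pose, the force and the opening at its end, in the units of the state.
- monitor.read_state(): the state, without advancing time (a new reading comes with each control period).
- camera(name): name is "scene" or "top" or "wrist"; returns a dict with "image" (384x512x3 uint8, blue, green, red), "intrinsics" (3x3 intrinsics, pixels), "cam_to_world" (4x4, takes a point from camera to world coordinates); the wrist camera has in their place "mount" (4x4, takes a point from camera to tool coordinates, whose origin is the TCP and whose axes are the flange's). Camera axes: x right, y down, z forward; pixel columns grow to the right and rows downward; lengths in m; the calibration is good to about 2 mm. The wrist camera is an equidistant fisheye: a pixel r from the principal point sees the ray r / f radians off the axis. A picture is of the moment at which its call begins: read the wrist's pose just before it. There is no depth.
- job.hand_in(): hands the job in, once; it reports no verdict.
The state is a dict: "clock": time; "joints": joint angles; "qd": joint speeds; "effort": joint torques, N m; "tool_pos": TCP position; "orientation": TCP orientation; "force": force on the tool from outside, world axes, zero at the start; "wrist_torque": the same for the moment, N m; "width": finger opening in m.
Only numpy, scipy, OpenCV 4.12 (cv2) and the standard library are available. Lean on these libraries where they do the work, as an engineer would, in place of code of your own. Each camera call takes 0.05 s, during which the arm holds its last target. There are 200 camera calls.

## Working session

There is one attempt and no reset: what is moved stays moved. The work goes in short steps, Python scripts to look and compute and a tool call to move; the robot and the scene stay as the last step left them, time stands still between calls to the robot, and variables do not carry over. Pictures are saved under pics/ and viewed, on a budget of 10 in all, crops included, one or two more only if the job needs it, and the job is handed in when it is done.

Besides the shell and the picture viewer there is one more tool, called by a JSON object that holds its "fn" and its "kwargs". carry_out: Moves the arm, as the interface text tells. Its arguments: {"type":"object","properties":{"motion":{"type":"array"},"grip_force":{"type":"number"}},"required":["motion"]}

```bash
ls; mkdir -p pics
python3 - <<'E'
from rig import monitor, camera, job, manip
import cv2,numpy as np
print(monitor.read_state()); print(manip.pinch_z)
a=camera("scene");b=camera("top")
for n,c in (("scene",a),("top",b)):
    cv2.imwrite(f"pics/{n}1.png",cv2.resize(c["image"],(800,600),interpolation=cv2.INTER_CUBIC)); print(n,c["intrinsics"],c["cam_to_world"])
E
```

```text
pics
{'clock': 0.0, 'joints': array([-1.28327344e+00,  3.79405148e-01,  1.73481741e+00,  5.87954129e-07,
        1.02849650e+00, -3.32978861e-02]), 'qd': array([ 0.00031807,  0.00053628, -0.00013608,  0.00193897,  0.00078359,
       -0.00093452]), 'effort': array([ 2.79983680e-03, -7.63722324e+01, -4.34369946e+01,  6.51510805e-02,
        4.25855792e-02, -1.25180804e-04]), 'tool_pos': array([ 0.22067992, -0.66408898,  0.40407238]), 'orientation': array([-3.10015734e+00, -5.01606719e-01,  2.23438791e-04]), 'force': array([0.33386445, 0.31878806, 0.70483724]), 'wrist_torque': array([ 0.0029912 , -0.00944106,  0.00052002]), 'width': 0.09139658575038967}
0.172
scene [[368.35419524   0.         252.01042973]
 [  0.         368.35419524 192.21980169]
 [  0.           0.           1.        ]] [[ 0.22681014  0.63757179 -0.73624682  1.03612764]
 [ 0.97391377 -0.14303294  0.17616342 -0.16179108]
 [ 0.00700928 -0.75699656 -0.65338126  0.51429872]
 [ 0.          0.          0.          1.        ]]
top [[368.66754215   0.         249.6386742 ]
 [  0.         368.66754215 187.78125099]
 [  0.           0.           1.        ]] [[ 0.01513316 -0.99088507  0.13385727  0.49065011]
 [-0.99953302 -0.01854596 -0.02428576 -0.03000988]
 [ 0.02654691 -0.13342724 -0.990703    0.72151743]
 [ 0.          0.          0.          1.        ]]
```

View pics/scene1.png

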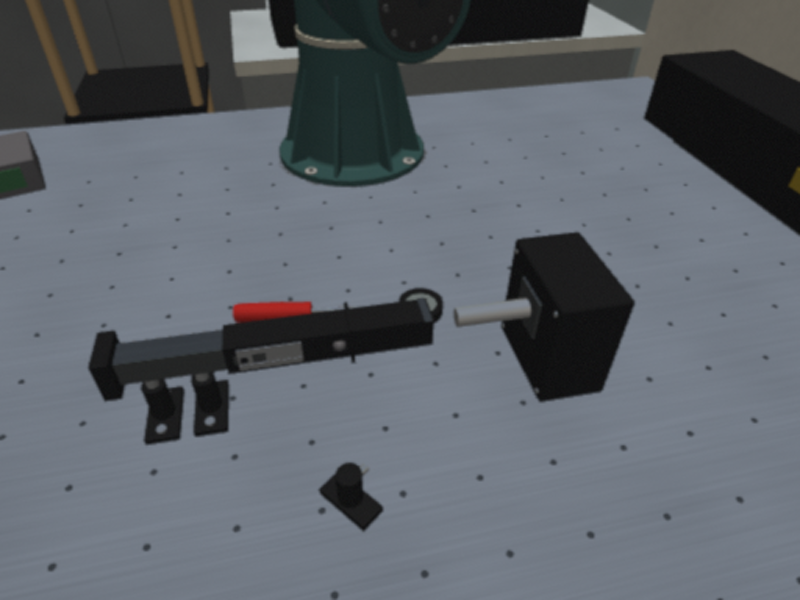

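View pics/top1.png

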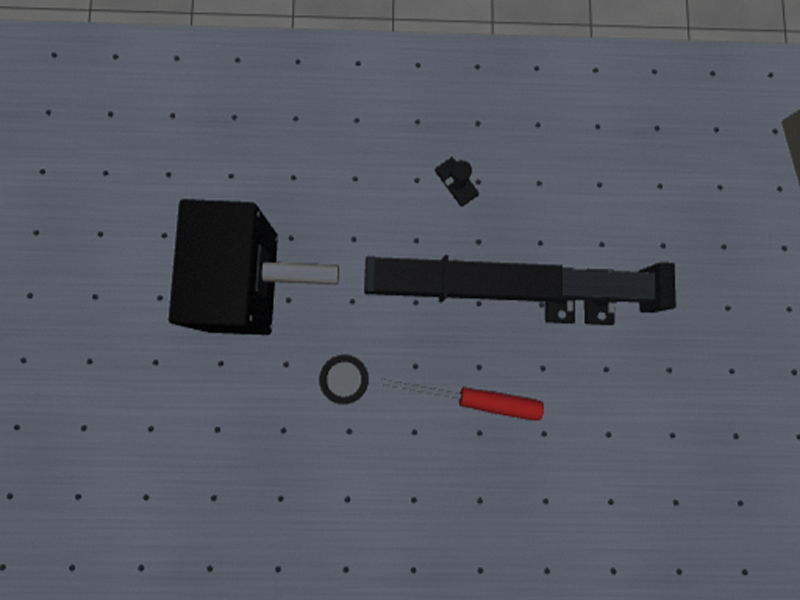

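The scene picture shows the button at (339,345), the collar at x≈350 and the index plate at (235–302, 340–370). The top picture shows the tube spanning (366,275) to (562,282), the collar at (445,278) and the snout tip at (338,273). The tube extends along about world +y, and the button faces +x.

```bash
cat > h.py <<'E'
from rig import monitor, camera, job, manip
import cv2,numpy as np
from scipy.spatial.transform import Rotation as R
def plane(c,px,z,s=.64):
    K=c["intrinsics"];T=np.array(c["cam_to_world"])
    u,v=(np.array(px)+.5)*s-.5
    d=T[:3,:3]@np.linalg.solve(K,[u,v,1]);o=T[:3,3]
    return o+d*(z-o[2])/d[2]
E
python3 - <<'E'
from h import *
t=camera("top");s=camera("scene")
for n,p,z in (("tipL",(366,257),.108),("tipR",(366,292),.108),("rearL",(562,265),.108),("rearR",(562,299),.108),("collar",(445,278),.108),("snout",(338,273),.101),("innerend",(655,285),.105),("foot",(457,182),.01),("lens",(344,379),.016),("drv",(500,403),.015)): print(n,plane(t,p,z).round(4))
for n,p,z in (("button",(339,345),.09),("snout",(457,316),.09),("collarTop",(346,304),.113),("plateL",(237,360),.09),("plateR",(302,352),.09),("hole",(259,357),.09)):print(n,plane(s,p,z).round(4))
print(R.from_rotvec(monitor.read_state()["orientation"]).as_matrix().round(3))
E
```

```text
tipL [ 0.6131 -0.0181  0.108 ]
tipR [ 0.5749 -0.0189  0.108 ]
rearL [ 0.6086 -0.2319  0.108 ]
rearR [ 0.5712 -0.231   0.108 ]
collar [ 0.5918 -0.1039  0.108 ]
snout [0.5962 0.0122 0.101 ]
innerend [ 0.589  -0.3351  0.105 ]
foot [ 0.7331 -0.1309  0.01  ]
lens [0.4808 0.0072 0.016 ]
drv [ 0.4548 -0.1824  0.015 ]
button [ 0.614  -0.1189  0.09  ]
snout [0.5982 0.0141 0.09  ]
collarTop [ 0.5781 -0.1045  0.113 ]
plateL [ 0.6124 -0.2222  0.09  ]
plateR [ 0.6156 -0.1573  0.09  ]
hole [ 0.6131 -0.2004  0.09  ]
[[ 0.949  0.315 -0.   ]
 [ 0.315 -0.949  0.001]
 [ 0.    -0.001 -1.   ]]
```

{"fn": "carry_out", "kwargs": {"motion": [{"tx":0.026,"ty":-0.0197},{"tx":0.026,"ty":-0.0197},{"tx":0.026,"ty":-0.0197},{"tx":0.026,"ty":-0.0197},{"tx":0.026,"ty":-0.0197},{"tx":0.026,"ty":-0.0197},{"tx":0.026,"ty":-0.0197},{"tx":0.026,"ty":-0.0197},{"tx":0.026,"ty":-0.0197},{"tx":0.026,"ty":-0.0197},{"tx":0.026,"ty":-0.0197},{"tx":0.026,"ty":-0.0197},{"tx":0.026,"ty":-0.0197},{"tx":0.026,"ty":-0.0197},{"tx":0.026,"ty":-0.0197},{"tx":0.026,"ty":-0.0197},{"tx":0.026,"ty":-0.0197},{"tx":0.026,"ty":-0.0197},{"tx":0.026,"ty":-0.0197},{"tx":0.026,"ty":-0.0197}]}}

```text
$.motion[0]: bad value
```

{"fn": "carry_out", "kwargs": {"motion": [{"turn":-0.123},{"turn":-0.123},{"turn":-0.123},{"turn":-0.123},{"turn":-0.123},{"turn":-0.123},{"turn":-0.123},{"turn":-0.123},{"turn":-0.123},{"turn":-0.123},{},{}]}}

```text
$.motion[0]: bad value
```

Run:
```python
from h import *
s=monitor.read_state();w=camera("wrist");c=camera("scene")
print(s["clock"],s["tool_pos"],s["joints"],s["force"]);print(R.from_rotvec(s["orientation"]).as_matrix().round(4))
print(w["intrinsics"],w["mount"])
cv2.imwrite("pics/w2.png",cv2.resize(w["image"],(800,600),interpolation=cv2.INTER_CUBIC))
# scene crop: cols 140-300 rows 180-270 x5
cv2.imwrite("pics/s2.png",cv2.resize(c["image"][175:265,140:300],(800,450),interpolation=cv2.INTER_CUBIC))
np.save("w2.npy",w["image"])
```

```text
0.2 [ 0.22070256 -0.66418903  0.40433223] [-1.28328385e+00  3.79226281e-01  1.73454549e+00  9.85051105e-06
  1.02847322e+00 -3.32964537e-02] [ 0.08514231  0.00925762 -0.00438523]
[[ 9.490e-01  3.153e-01 -2.000e-04]
 [ 3.153e-01 -9.490e-01  6.000e-04]
 [ 0.000e+00 -7.000e-04 -1.000e+00]]
[[297.31863964   0.         259.6991157 ]
 [  0.         297.31863964 195.7961883 ]
 [  0.           0.           1.        ]] [[ 5.96551805e-04 -9.70480619e-01 -2.41178384e-01  6.68786359e-02]
 [ 9.99999822e-01  5.80123653e-04  1.39120833e-04  1.71705545e-04]
 [ 4.89921297e-06 -2.41178424e-01  9.70480792e-01  2.02867525e-02]
 [ 0.00000000e+00  0.00000000e+00  0.00000000e+00  1.00000000e+00]]
```

View pics/w2.png

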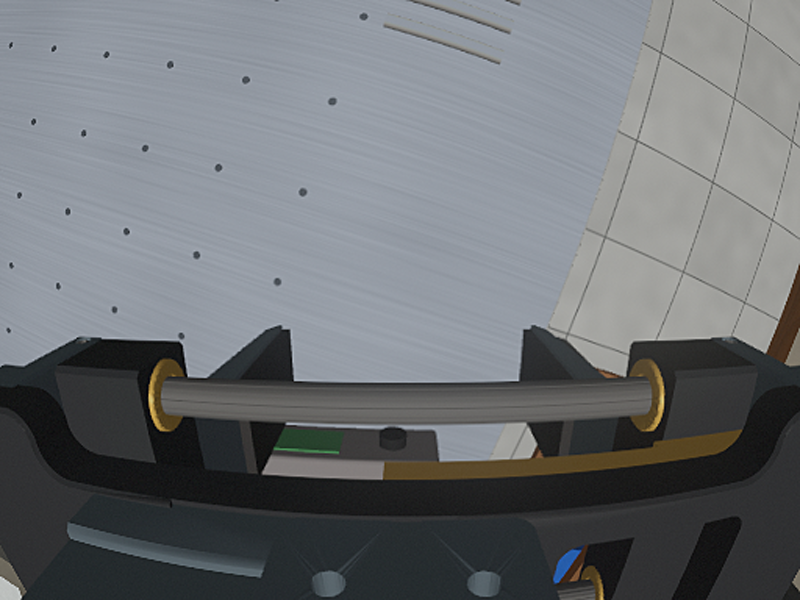

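View pics/s2.png

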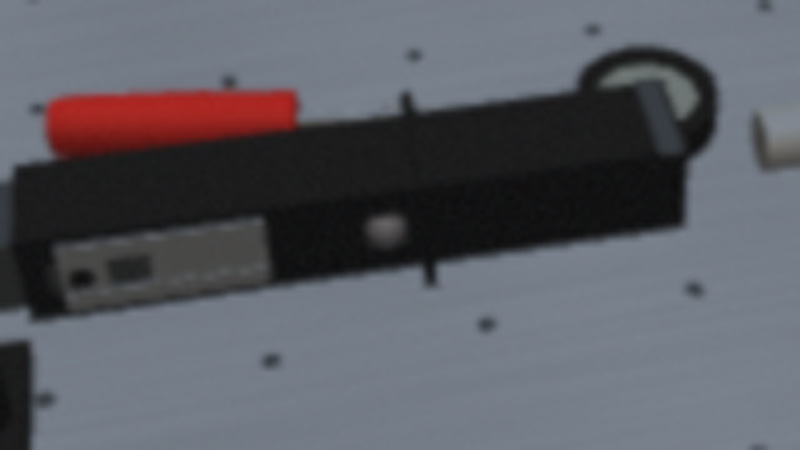

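The move was refused because each row needs all five fields. The scene crop shows the button at (386,230), the collar at (415–430) and a dark square hole in the index plate at (128,268), roughly 80 mm behind the button. The wrist view only shows table so far.

{"fn": "carry_out", "kwargs": {"motion": [{"tx":0.026,"ty":-0.0197,"tz":0,"turn":0,"claw":0.09},{"tx":0.026,"ty":-0.0197,"tz":0,"turn":0,"claw":0.09},{"tx":0.026,"ty":-0.0197,"tz":0,"turn":0,"claw":0.09},{"tx":0.026,"ty":-0.0197,"tz":0,"turn":0,"claw":0.09},{"tx":0.026,"ty":-0.0197,"tz":0,"turn":0,"claw":0.09},{"tx":0.026,"ty":-0.0197,"tz":0,"turn":0,"claw":0.09},{"tx":0.026,"ty":-0.0197,"tz":0,"turn":0,"claw":0.09},{"tx":0.026,"ty":-0.0197,"tz":0,"turn":0,"claw":0.09},{"tx":0.026,"ty":-0.0197,"tz":0,"turn":0,"claw":0.09},{"tx":0.026,"ty":-0.0197,"tz":0,"turn":0,"claw":0.09},{"tx":0.026,"ty":-0.0197,"tz":0,"turn":0,"claw":0.09},{"tx":0.026,"ty":-0.0197,"tz":0,"turn":0,"claw":0.09},{"tx":0.026,"ty":-0.0197,"tz":0,"turn":0,"claw":0.09},{"tx":0.026,"ty":-0.0197,"tz":0,"turn":0,"claw":0.09},{"tx":0.026,"ty":-0.0197,"tz":0,"turn":0,"claw":0.09},{"tx":0.026,"ty":-0.0197,"tz":0,"turn":0,"claw":0.09},{"tx":0.026,"ty":-0.0197,"tz":0,"turn":0,"claw":0.09},{"tx":0.026,"ty":-0.0197,"tz":0,"turn":0,"claw":0.09},{"tx":0.026,"ty":-0.0197,"tz":0,"turn":0,"claw":0.09},{"tx":0.026,"ty":-0.0197,"tz":0,"turn":0,"claw":0.09}]}}

```text
clock: 1.97
tool_pos: [0.5907, -0.1249, 0.4049]
orientation: [3.101, 0.502, 0.0]
force: [0.7, -1.0, 0.8]
width: 0.0899
```

{"fn": "carry_out", "kwargs": {"motion": [{"tx":0,"ty":0,"tz":0,"turn":-0.123,"claw":0.09},{"tx":0,"ty":0,"tz":0,"turn":-0.123,"claw":0.09},{"tx":0,"ty":0,"tz":0,"turn":-0.123,"claw":0.09},{"tx":0,"ty":0,"tz":0,"turn":-0.123,"claw":0.09},{"tx":0,"ty":0,"tz":0,"turn":-0.123,"claw":0.09},{"tx":0,"ty":0,"tz":0,"turn":-0.123,"claw":0.09},{"tx":0,"ty":0,"tz":0,"turn":-0.123,"claw":0.09},{"tx":0,"ty":0,"tz":0,"turn":-0.123,"claw":0.09},{"tx":0,"ty":0,"tz":0,"turn":-0.123,"claw":0.09},{"tx":0,"ty":0,"tz":0,"turn":-0.123,"claw":0.09},{"tx":0,"ty":0,"tz":0,"turn":0,"claw":0.09},{"tx":0,"ty":0,"tz":0,"turn":0,"claw":0.09}]}}

```text
clock: 2.97
tool_pos: [0.59, -0.1264, 0.4048]
orientation: [2.248, 2.195, 0.0]
force: [-0.3, -0.4, 0.8]
width: 0.0903
```

Run:
```python
from h import *
s=monitor.read_state();w=camera("wrist")
print(s["clock"],s["tool_pos"],s["joints"],s["force"]);print(R.from_rotvec(s["orientation"]).as_matrix().round(4))
cv2.imwrite("pics/w3.png",cv2.resize(w["image"],(800,600),interpolation=cv2.INTER_CUBIC))
```

```text
2.9667 [ 0.58995492 -0.12641783  0.40477615] [-2.49725885e-01  2.29267820e-01  1.93437586e+00  6.36149910e-05
  9.77886888e-01 -2.25820122e-01] [-0.29918085 -0.39050895  0.75643745]
[[ 2.390e-02  9.997e-01  1.000e-04]
 [ 9.997e-01 -2.390e-02  0.000e+00]
 [ 0.000e+00  1.000e-04 -1.000e+00]]
```

View pics/w3.png

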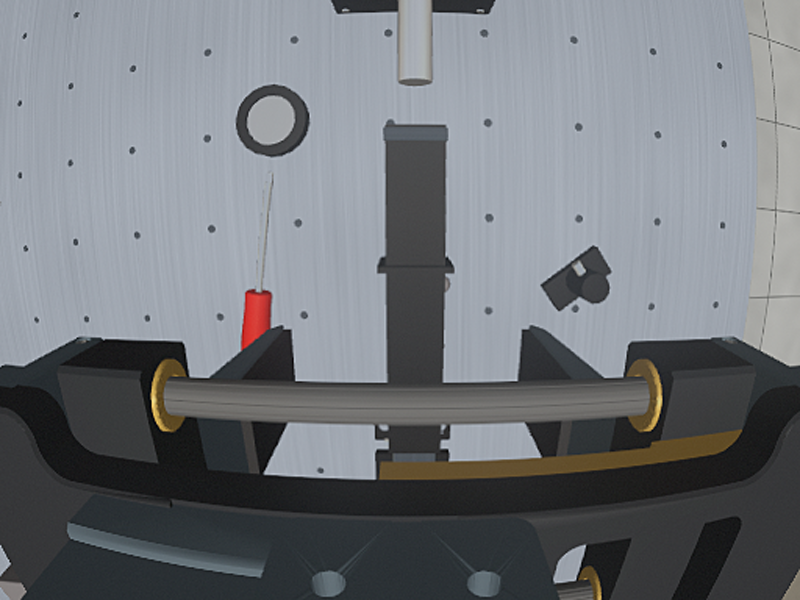

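The wrist view shows the tube between columns 387 and 444, parallel to the tool. The collar is at (415,267), the button at (447,284), the tube tip at row 126 and the snout tip at (415,82).

```bash
cat >> h.py <<'E'
def wplane(s,w,px,z,scale=.64):
    K=w["intrinsics"];u,v=(np.array(px)+.5)*scale-.5
    p=np.array([u-K[0,2],v-K[1,2]]);r=np.hypot(*p);th=r/K[0,0]
    d=np.r_[np.sin(th)*p/r,np.cos(th)]
    T=np.eye(4);T[:3,:3]=R.from_rotvec(s["orientation"]).as_matrix();T[:3,3]=s["tool_pos"]
    M=T@np.array(w["mount"]);d=M[:3,:3]@d;o=M[:3,3]
    return o+d*(z-o[2])/d[2]
E
python3 - <<'E'
from h import *
s=monitor.read_state();w=camera("wrist")
for n,p,z in (("L380",(387,378),.108),("R380",(443,378),.108),("L145",(386,140),.108),("R145",(446,140),.108),("tip",(416,126),.108),("colB",(415,272),.108),("colF",(415,261),.113),("button",(447,284),.09),("snout",(415,82),.09)):print(n,wplane(s,w,p,z).round(4))
E
```

```text
L380 [ 0.576  -0.1752  0.108 ]
R380 [ 0.612  -0.1762  0.108 ]
L145 [ 0.58   -0.0272  0.108 ]
R145 [ 0.6152 -0.0278  0.108 ]
tip [ 0.5978 -0.0192  0.108 ]
colB [ 0.5953 -0.1068  0.108 ]
colF [ 0.5953 -0.0993  0.113 ]
button [ 0.6161 -0.1182  0.09  ]
snout [0.5983 0.0124 0.09  ]
```

{"fn": "carry_out", "kwargs": {"motion": [{"tx":0,"ty":0.0052,"tz":0.0142,"turn":0,"claw":0.09},{"tx":0,"ty":0,"tz":0.0142,"turn":0,"claw":0.09},{"tx":0,"ty":0,"tz":0.0142,"turn":0,"claw":0.09},{"tx":0,"ty":0,"tz":0.0142,"turn":0,"claw":0.09},{"tx":0,"ty":0,"tz":0.0142,"turn":0,"claw":0.09},{"tx":0,"ty":0,"tz":0.0142,"turn":0,"claw":0.09},{"tx":0,"ty":0,"tz":0.0142,"turn":0,"claw":0.09},{"tx":0,"ty":0,"tz":0.0142,"turn":0,"claw":0.09},{"tx":0,"ty":0,"tz":0.0142,"turn":0,"claw":0.09},{"tx":0,"ty":0,"tz":0.0142,"turn":0,"claw":0.08},{"tx":0,"ty":0,"tz":0,"turn":0,"claw":0.07},{"tx":0,"ty":0,"tz":0,"turn":0,"claw":0.06},{"tx":0,"ty":0,"tz":0,"turn":0,"claw":0.056},{"tx":0,"ty":0,"tz":0,"turn":0,"claw":0.056}], "grip_force": 15}}

```text
clock: 4.23
tool_pos: [0.5955, -0.1266, 0.2636]
orientation: [2.243, 2.198, 0.001]
force: [0.1, -0.3, 0.0]
width: 0.0597
```

Run:
```python
from h import *
s=monitor.read_state();w=camera("wrist");c=camera("scene")
print(s["clock"],s["tool_pos"],s["force"],s["width"])
a=cv2.resize(w["image"],(800,600),interpolation=cv2.INTER_CUBIC)[60:460,150:650]
b=cv2.resize(c["image"][185:255,170:270],(800,560),interpolation=cv2.INTER_CUBIC)[:, 0:800]
b=cv2.resize(c["image"][170:260,180:240],None,fx=4.44,fy=4.44,interpolation=cv2.INTER_CUBIC)[:400]
b=cv2.convertScaleAbs(b,alpha=1.8)
cv2.imwrite("pics/w4.png",np.hstack([a,b]))
```

```text
4.2333 [ 0.59552829 -0.12662877  0.26356378] [ 0.10106054 -0.27692734  0.0154163 ] 0.059704605510632135
```

View pics/w4.png

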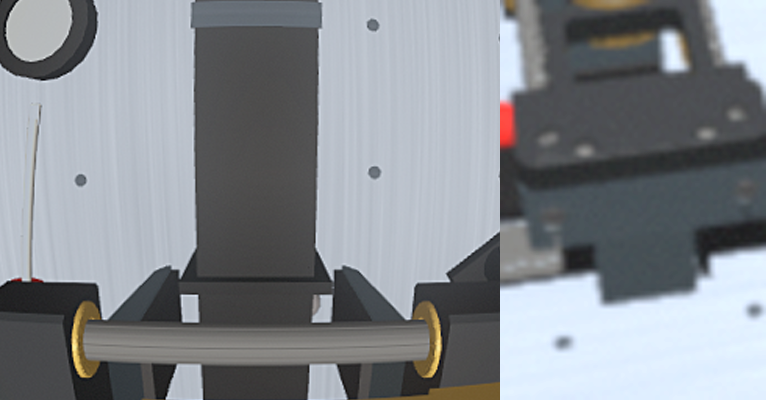

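Run:
```python
from h import *
s=monitor.read_state();w=camera("wrist")
# finger tip front corners in tool frame: intersect rays with tool z=.191 ; world z = .2636-.191
for n,p,z in (("fL",(330,328),.0726),("fR",(490,325),.0726),("colB top L",(345,352),.108),("colB",(405,352),.108),("colF top",(405,338),.113),("button",(467,366),.09),("tip",(406,62),.108),("snoutL",(405,62),.108)):
    P=wplane(s,w,p,z); print(n,P.round(4),(P-s["tool_pos"]).round(4))
```

```text
fL [ 0.5659 -0.1099  0.0726] [-0.0295  0.0167 -0.1909]
fR [ 0.6278 -0.11    0.0726] [ 0.0324  0.0166 -0.1909]
colB top L [ 0.5764 -0.1073  0.108 ] [-0.019   0.0193 -0.1555]
colB [ 0.595  -0.1076  0.108 ] [-0.0004  0.019  -0.1555]
colF top [ 0.5951 -0.1014  0.113 ] [-0.0003  0.0252 -0.1505]
button [ 0.6168 -0.1198  0.09  ] [ 0.0214  0.0068 -0.1735]
tip [ 0.597  -0.0202  0.108 ] [ 0.0016  0.1064 -0.1555]
snoutL [ 0.5967 -0.0202  0.108 ] [ 0.0013  0.1064 -0.1555]
```

The combined picture shows the pads straddling the tube, front edges about 2.5 mm short of the collar. The button lies about 7 mm ahead of pad centre, so it is well covered. Next I squeeze.

{"fn": "carry_out", "kwargs": {"motion": [{"tx":0,"ty":0,"tz":0,"turn":0,"claw":0.05},{"tx":0,"ty":0,"tz":0,"turn":0,"claw":0.045},{"tx":0,"ty":0,"tz":0,"turn":0,"claw":0.041},{"tx":0,"ty":0,"tz":0,"turn":0,"claw":0.038},{"tx":0,"ty":0,"tz":0,"turn":0,"claw":0.035},{"tx":0,"ty":0,"tz":0,"turn":0,"claw":0.033},{"tx":0,"ty":0,"tz":0,"turn":0,"claw":0.033},{"tx":0,"ty":0,"tz":0,"turn":0,"claw":0.033},{"tx":0,"ty":0,"tz":0,"turn":0,"claw":0.033},{"tx":0,"ty":0,"tz":0,"turn":0,"claw":0.033}], "grip_force": 15}}

```text
clock: 5.22
tool_pos: [0.5953, -0.1266, 0.263]
orientation: [2.243, 2.199, 0.0]
force: [1.4, -0.4, 5.2]
width: 0.0361
```

{"fn": "carry_out", "kwargs": {"motion": [{"tx":0.0005,"ty":0,"tz":0,"turn":0,"claw":0.033},{"tx":0.0005,"ty":0,"tz":0,"turn":0,"claw":0.033},{"tx":0.0005,"ty":0,"tz":0,"turn":0,"claw":0.033}]}}

```text
clock: 5.47
tool_pos: [0.5953, -0.1253, 0.263]
orientation: [2.243, 2.198, 0.0]
force: [0.9, -5.2, 6.0]
width: 0.0358
```

{"fn": "carry_out", "kwargs": {"motion": [{"tx":0.0004,"ty":0,"tz":0,"turn":0,"claw":0.033},{"tx":0.0004,"ty":0,"tz":0,"turn":0,"claw":0.033}]}}

```text
clock: 5.63
tool_pos: [0.5953, -0.1245, 0.2629]
orientation: [2.243, 2.199, -0.0]
force: [1.0, -4.7, 5.1]
width: 0.0356
```

{"fn": "carry_out", "kwargs": {"motion": [{"tx":0.0004,"ty":0,"tz":0,"turn":0,"claw":0.033},{"tx":0.0004,"ty":0,"tz":0,"turn":0,"claw":0.033}]}}

```text
clock: 5.8
tool_pos: [0.5954, -0.1237, 0.263]
orientation: [2.243, 2.199, 0.0]
force: [0.6, -4.9, 5.4]
width: 0.0358
```

{"fn": "carry_out", "kwargs": {"motion": [{"tx":0.0005,"ty":0,"tz":0,"turn":0,"claw":0.033},{"tx":0.0005,"ty":0,"tz":0,"turn":0,"claw":0.033},{"tx":0.0005,"ty":0,"tz":0,"turn":0,"claw":0.033},{"tx":0.0005,"ty":0,"tz":0,"turn":0,"claw":0.033}]}}

```text
clock: 6.13
tool_pos: [0.5954, -0.1221, 0.263]
orientation: [2.242, 2.198, -0.001]
force: [0.9, -9.0, 4.5]
width: 0.036
```

Run:
```python
from h import *
s=monitor.read_state();w=camera("wrist")
print(s["clock"],s["tool_pos"],s["force"],s["width"])
cv2.imwrite("pics/w5.png",cv2.resize(w["image"],(1600,1200),interpolation=cv2.INTER_CUBIC)[80:680,400:1200])
```

```text
6.1333 [ 0.59541304 -0.12206325  0.26297874] [ 0.85929403 -8.9902938   4.53041839] 0.03599991371869528
```

View pics/w5.png

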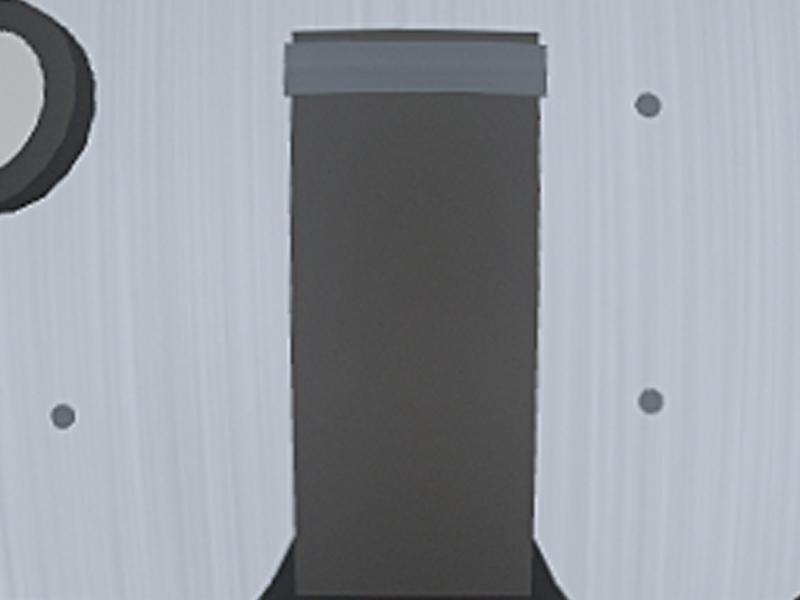

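The crop shows the band and collar front edge (rows 95 and 596) at the same pixels as before, so the tube is moving with the tool without slipping.

{"fn": "carry_out", "kwargs": {"motion": [{"tx":0.0004,"ty":0,"tz":0,"turn":0,"claw":0.033},{"tx":0.0004,"ty":0,"tz":0,"turn":0,"claw":0.033}]}}

```text
clock: 6.35
tool_pos: [0.5954, -0.1212, 0.263]
orientation: [2.243, 2.198, -0.0]
force: [0.9, -10.2, 4.2]
width: 0.0359
```

{"fn": "carry_out", "kwargs": {"motion": [{"tx":0.0003,"ty":0,"tz":0,"turn":0,"claw":0.033},{"tx":0.0003,"ty":0,"tz":0,"turn":0,"claw":0.033}]}}

```text
clock: 6.52
tool_pos: [0.5954, -0.1205, 0.263]
orientation: [2.243, 2.198, -0.0]
force: [1.0, -6.3, 4.5]
width: 0.0359
```

Force peaked at 10 N and then dropped, so the button has gone under. I slide on.

{"fn": "carry_out", "kwargs": {"motion": [{"tx":0.0006,"ty":0,"tz":0,"turn":0,"claw":0.033},{"tx":0.0006,"ty":0,"tz":0,"turn":0,"claw":0.033},{"tx":0.0006,"ty":0,"tz":0,"turn":0,"claw":0.033},{"tx":0.0006,"ty":0,"tz":0,"turn":0,"claw":0.033}]}}

```text
clock: 6.85
tool_pos: [0.5955, -0.118, 0.263]
orientation: [2.243, 2.198, 0.0]
force: [1.1, -4.1, 5.4]
width: 0.0356
```

{"fn": "carry_out", "kwargs": {"motion": [{"tx":0.001,"ty":0,"tz":0,"turn":0,"claw":0.033},{"tx":0.001,"ty":0,"tz":0,"turn":0,"claw":0.033},{"tx":0.001,"ty":0,"tz":0,"turn":0,"claw":0.033},{"tx":0.001,"ty":0,"tz":0,"turn":0,"claw":0.033},{"tx":0.001,"ty":0,"tz":0,"turn":0,"claw":0.033},{"tx":0.001,"ty":0,"tz":0,"turn":0,"claw":0.033}]}}

```text
clock: 7.35
tool_pos: [0.5956, -0.1119, 0.263]
orientation: [2.243, 2.199, 0.0]
force: [1.8, -5.1, 5.1]
width: 0.0357
```

{"fn": "carry_out", "kwargs": {"motion": [{"tx":0.0014,"ty":0,"tz":0,"turn":0,"claw":0.033},{"tx":0.0014,"ty":0,"tz":0,"turn":0,"claw":0.033},{"tx":0.0014,"ty":0,"tz":0,"turn":0,"claw":0.033},{"tx":0.0014,"ty":0,"tz":0,"turn":0,"claw":0.033},{"tx":0.0014,"ty":0,"tz":0,"turn":0,"claw":0.033},{"tx":0.0014,"ty":0,"tz":0,"turn":0,"claw":0.033},{"tx":0.0014,"ty":0,"tz":0,"turn":0,"claw":0.033},{"tx":0.0014,"ty":0,"tz":0,"turn":0,"claw":0.033},{"tx":0.0014,"ty":0,"tz":0,"turn":0,"claw":0.033},{"tx":0.0014,"ty":0,"tz":0,"turn":0,"claw":0.033},{"tx":0.0014,"ty":0,"tz":0,"turn":0,"claw":0.033},{"tx":0.0014,"ty":0,"tz":0,"turn":0,"claw":0.033},{"tx":0.0014,"ty":0,"tz":0,"turn":0,"claw":0.033},{"tx":0.0014,"ty":0,"tz":0,"turn":0,"claw":0.033},{"tx":0.0014,"ty":0,"tz":0,"turn":0,"claw":0.033},{"tx":0.0014,"ty":0,"tz":0,"turn":0,"claw":0.033},{"tx":0.0014,"ty":0,"tz":0,"turn":0,"claw":0.033},{"tx":0.0014,"ty":0,"tz":0,"turn":0,"claw":0.033},{"tx":0.0014,"ty":0,"tz":0,"turn":0,"claw":0.033},{"tx":0.0014,"ty":0,"tz":0,"turn":0,"claw":0.033}]}}

```text
clock: 9.02
tool_pos: [0.5963, -0.0839, 0.263]
orientation: [2.243, 2.198, 0.0]
force: [3.0, -6.0, 3.3]
width: 0.0363
```

Run:
```python
from h import *
s=monitor.read_state();w=camera("wrist");c=camera("scene")
print(s["clock"],s["tool_pos"],s["force"],s["width"])
a=cv2.resize(w["image"],(800,600),interpolation=cv2.INTER_CUBIC)[0:360,250:550]
b=cv2.resize(c["image"][180:252,140:240],None,fx=5,fy=5,interpolation=cv2.INTER_CUBIC)
cv2.imwrite("pics/w6.png",np.hstack([a,cv2.convertScaleAbs(b,alpha=1.8)]))
```

```text
9.0167 [ 0.5962555  -0.08394356  0.26296601] [ 3.04335868 -6.04431745  3.32001723] 0.03630130801907598
```

View pics/w6.png

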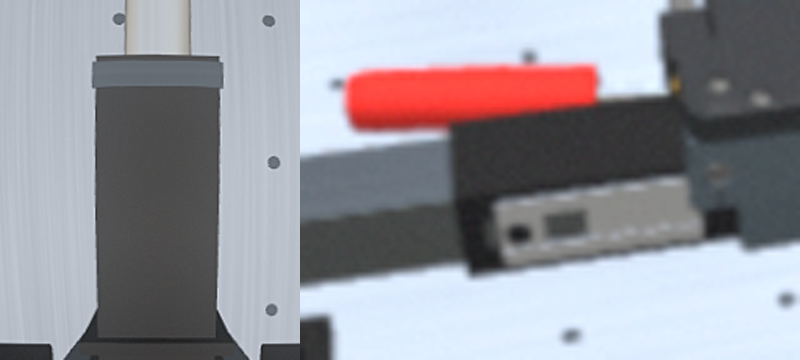

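The picture shows the tube tip sleeving onto the snout, with the band still at rows 60–88, so there is no slip. The index plate's hole at (566,222) puts the lock at roughly 81 mm of travel. I go fairly quickly to about 66 mm, then feel for it.

{"fn": "carry_out", "kwargs": {"motion": [{"tx":0.0012,"ty":0.0003,"tz":0,"turn":0,"claw":0.033},{"tx":0.0012,"ty":0,"tz":0,"turn":0,"claw":0.033},{"tx":0.0012,"ty":0,"tz":0,"turn":0,"claw":0.033},{"tx":0.0012,"ty":0,"tz":0,"turn":0,"claw":0.033},{"tx":0.0012,"ty":0,"tz":0,"turn":0,"claw":0.033},{"tx":0.0012,"ty":0,"tz":0,"turn":0,"claw":0.033},{"tx":0.0012,"ty":0,"tz":0,"turn":0,"claw":0.033},{"tx":0.0012,"ty":0,"tz":0,"turn":0,"claw":0.033},{"tx":0.0012,"ty":0,"tz":0,"turn":0,"claw":0.033},{"tx":0.0012,"ty":0,"tz":0,"turn":0,"claw":0.033}]}}

```text
clock: 9.95
tool_pos: [0.5967, -0.0719, 0.263]
orientation: [2.243, 2.199, -0.0]
force: [0.5, -6.2, 7.2]
width: 0.0359
```

{"fn": "carry_out", "kwargs": {"motion": [{"tx":0.0012,"ty":0,"tz":0,"turn":0,"claw":0.033},{"tx":0.0012,"ty":0,"tz":0,"turn":0,"claw":0.033},{"tx":0.0012,"ty":0,"tz":0,"turn":0,"claw":0.033},{"tx":0.0012,"ty":0,"tz":0,"turn":0,"claw":0.033},{"tx":0.0012,"ty":0,"tz":0,"turn":0,"claw":0.033},{"tx":0.0012,"ty":0,"tz":0,"turn":0,"claw":0.033},{"tx":0.0012,"ty":0,"tz":0,"turn":0,"claw":0.033},{"tx":0.0012,"ty":0,"tz":0,"turn":0,"claw":0.033},{"tx":0.0012,"ty":0,"tz":0,"turn":0,"claw":0.033},{"tx":0.0012,"ty":0,"tz":0,"turn":0,"claw":0.033}]}}

```text
clock: 10.78
tool_pos: [0.5969, -0.0599, 0.263]
orientation: [2.243, 2.199, -0.0]
force: [0.5, -6.3, 6.0]
width: 0.0362
```

{"fn": "carry_out", "kwargs": {"motion": [{"tx":0.0008,"ty":0,"tz":0,"turn":0,"claw":0.033},{"tx":0.0008,"ty":0,"tz":0,"turn":0,"claw":0.033},{"tx":0.0008,"ty":0,"tz":0,"turn":0,"claw":0.033},{"tx":0.0008,"ty":0,"tz":0,"turn":0,"claw":0.033}]}}

```text
clock: 11.12
tool_pos: [0.597, -0.0567, 0.263]
orientation: [2.243, 2.199, -0.0]
force: [1.7, -4.5, 6.9]
width: 0.036
```

{"fn": "carry_out", "kwargs": {"motion": [{"tx":0.0008,"ty":0,"tz":0,"turn":0,"claw":0.033},{"tx":0.0008,"ty":0,"tz":0,"turn":0,"claw":0.033},{"tx":0.0008,"ty":0,"tz":0,"turn":0,"claw":0.033},{"tx":0.0008,"ty":0,"tz":0,"turn":0,"claw":0.033}]}}

```text
clock: 11.45
tool_pos: [0.597, -0.0535, 0.263]
orientation: [2.243, 2.199, -0.0]
force: [1.3, -5.4, 6.8]
width: 0.0359
```

{"fn": "carry_out", "kwargs": {"motion": [{"tx":0.0006,"ty":0,"tz":0,"turn":0,"claw":0.033},{"tx":0.0006,"ty":0,"tz":0,"turn":0,"claw":0.033},{"tx":0.0006,"ty":0,"tz":0,"turn":0,"claw":0.033}]}}

```text
clock: 11.7
tool_pos: [0.5971, -0.0517, 0.2629]
orientation: [2.243, 2.199, 0.0]
force: [2.0, -3.7, 6.8]
width: 0.0359
```

x ≈ 74.9 mm; finer steps from here.

{"fn": "carry_out", "kwargs": {"motion": [{"tx":0.0005,"ty":0,"tz":0,"turn":0,"claw":0.033},{"tx":0.0005,"ty":0,"tz":0,"turn":0,"claw":0.033}]}}

```text
clock: 11.87
tool_pos: [0.5971, -0.0506, 0.2629]
orientation: [2.243, 2.199, 0.0]
force: [2.2, -3.7, 7.1]
width: 0.0356
```

{"fn": "carry_out", "kwargs": {"motion": [{"tx":0.0005,"ty":0,"tz":0,"turn":0,"claw":0.033},{"tx":0.0005,"ty":0,"tz":0,"turn":0,"claw":0.033}]}}

```text
clock: 12.03
tool_pos: [0.5971, -0.0496, 0.263]
orientation: [2.243, 2.199, 0.0]
force: [2.2, -1.0, 6.7]
width: 0.0356
```

{"fn": "carry_out", "kwargs": {"motion": [{"tx":0.0005,"ty":0,"tz":0,"turn":0,"claw":0.033},{"tx":0.0005,"ty":0,"tz":0,"turn":0,"claw":0.033}]}}

```text
clock: 12.2
tool_pos: [0.5972, -0.0485, 0.2629]
orientation: [2.244, 2.199, 0.0]
force: [1.8, 2.8, 6.5]
width: 0.0356
```

The pull has dropped from −4 N to +2.8 N, so the spring is drawing the tube into the hole.

{"fn": "carry_out", "kwargs": {"motion": [{"tx":0.0005,"ty":0,"tz":0,"turn":0,"claw":0.033},{"tx":0.0004,"ty":0,"tz":0,"turn":0,"claw":0.033}]}}

```text
clock: 12.37
tool_pos: [0.5972, -0.0474, 0.263]
orientation: [2.244, 2.199, 0.001]
force: [1.5, 1.7, 6.7]
width: 0.0365
```

{"fn": "carry_out", "kwargs": {"motion": [{"tx":0.0004,"ty":0,"tz":0,"turn":0,"claw":0.033},{"tx":0.0004,"ty":0,"tz":0,"turn":0,"claw":0.033}]}}

```text
clock: 12.53
tool_pos: [0.5972, -0.0467, 0.2629]
orientation: [2.244, 2.199, 0.001]
force: [1.2, 0.9, 8.0]
width: 0.0358
```

{"fn": "carry_out", "kwargs": {"motion": [{"tx":0.0004,"ty":0,"tz":0,"turn":0,"claw":0.033},{"tx":0.0003,"ty":0,"tz":0,"turn":0,"claw":0.033}]}}

```text
clock: 12.7
tool_pos: [0.5972, -0.046, 0.263]
orientation: [2.243, 2.199, 0.001]
force: [1.6, -0.9, 7.3]
width: 0.0358
```

{"fn": "carry_out", "kwargs": {"motion": [{"tx":0.0003,"ty":0,"tz":0,"turn":0,"claw":0.033},{"tx":0.0003,"ty":0,"tz":0,"turn":0,"claw":0.033}]}}

```text
clock: 12.87
tool_pos: [0.5972, -0.0455, 0.2629]
orientation: [2.243, 2.199, 0.0]
force: [1.6, -2.3, 6.6]
width: 0.0358
```

Run:
```python
from h import *
s=monitor.read_state();c=camera("scene")
print(s["clock"],s["tool_pos"],s["force"],s["width"])
b=cv2.resize(c["image"][195:245,180:260],None,fx=10,fy=10,interpolation=cv2.INTER_CUBIC)
cv2.imwrite("pics/s7.png",cv2.convertScaleAbs(b,alpha=1.6))
```

```text
12.8667 [ 0.59720448 -0.04549506  0.26294318] [ 1.5766389  -2.28377833  6.63500907] 0.03584343392584515
```

View pics/s7.png

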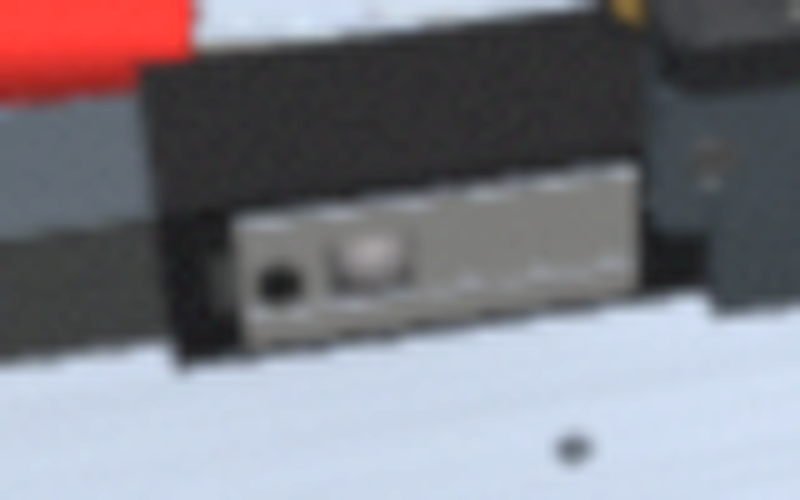

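The crop shows the grey button standing in the plate hole at (372,260). A gentle tug will confirm it is locked.

{"fn": "carry_out", "kwargs": {"motion": [{"tx":0.0003,"ty":0,"tz":0,"turn":0,"claw":0.033},{"tx":0,"ty":0,"tz":0,"turn":0,"claw":0.033}]}}

```text
clock: 13.08
tool_pos: [0.5972, -0.0452, 0.263]
orientation: [2.243, 2.199, 0.0]
force: [1.5, -1.6, 6.6]
width: 0.036
```

{"fn": "carry_out", "kwargs": {"motion": [{"tx":0.0003,"ty":0,"tz":0,"turn":0,"claw":0.033},{"tx":0,"ty":0,"tz":0,"turn":0,"claw":0.033}]}}

```text
clock: 13.25
tool_pos: [0.5972, -0.0449, 0.263]
orientation: [2.243, 2.199, 0.0]
force: [2.0, -1.8, 6.9]
width: 0.036
```

{"fn": "carry_out", "kwargs": {"motion": [{"tx":0.0003,"ty":0,"tz":0,"turn":0,"claw":0.033},{"tx":0,"ty":0,"tz":0,"turn":0,"claw":0.033}]}}

```text
clock: 13.42
tool_pos: [0.5972, -0.0446, 0.2629]
orientation: [2.243, 2.199, 0.0]
force: [2.1, -2.1, 6.1]
width: 0.0361
```

{"fn": "carry_out", "kwargs": {"motion": [{"tx":0.0003,"ty":0,"tz":0,"turn":0,"claw":0.033},{"tx":0,"ty":0,"tz":0,"turn":0,"claw":0.033}]}}

```text
clock: 13.58
tool_pos: [0.5972, -0.0443, 0.2629]
orientation: [2.243, 2.199, 0.0]
force: [1.6, -2.7, 5.8]
width: 0.0359
```

{"fn": "carry_out", "kwargs": {"motion": [{"tx":0.0003,"ty":0,"tz":0,"turn":0,"claw":0.033},{"tx":0,"ty":0,"tz":0,"turn":0,"claw":0.033}]}}

```text
clock: 13.75
tool_pos: [0.5972, -0.044, 0.263]
orientation: [2.243, 2.199, 0.0]
force: [2.2, -1.7, 6.6]
width: 0.0359
```

Run:
```python
from h import *
for _ in range(2):
    s=monitor.read_state();print(s["clock"],s["tool_pos"],s["force"],s["width"]); w=camera("wrist")
```

```text
13.75 [ 0.59722658 -0.04401247  0.26295948] [ 2.18861691 -1.65751842  6.6336321 ] 0.03585344786302228
13.8 [ 0.59723876 -0.04403041  0.26297051] [ 1.6110519  -1.07836507  6.17232487] 0.036174766061042515
```

{"fn": "carry_out", "kwargs": {"motion": [{"tx":0.0003,"ty":0,"tz":0,"turn":0,"claw":0.033},{"tx":0,"ty":0,"tz":0,"turn":0,"claw":0.033}]}}

```text
clock: 14.02
tool_pos: [0.5972, -0.0438, 0.2629]
orientation: [2.243, 2.199, 0.0]
force: [1.1, -1.9, 6.0]
width: 0.0359
```

{"fn": "carry_out", "kwargs": {"motion": [{"tx":0.0003,"ty":0,"tz":0,"turn":0,"claw":0.033},{"tx":0,"ty":0,"tz":0,"turn":0,"claw":0.033}]}}

```text
clock: 14.18
tool_pos: [0.5972, -0.0436, 0.263]
orientation: [2.243, 2.199, 0.0]
force: [1.4, -4.7, 6.5]
width: 0.0359
```

{"fn": "carry_out", "kwargs": {"motion": [{"tx":0.0003,"ty":0,"tz":0,"turn":0,"claw":0.033},{"tx":0,"ty":0,"tz":0,"turn":0,"claw":0.033}]}}

```text
clock: 14.35
tool_pos: [0.5972, -0.0434, 0.263]
orientation: [2.243, 2.199, -0.0]
force: [1.5, -5.9, 6.5]
width: 0.0358
```

The pull is rising with almost no motion, so the tube is locked. I ease back about 1 mm, open and retreat upwards.

{"fn": "carry_out", "kwargs": {"motion": [{"tx":-0.0006,"ty":0,"tz":0,"turn":0,"claw":0.033},{"tx":-0.0006,"ty":0,"tz":0,"turn":0,"claw":0.033},{"tx":0,"ty":0,"tz":0,"turn":0,"claw":0.033},{"tx":0,"ty":0,"tz":0,"turn":0,"claw":0.045},{"tx":0,"ty":0,"tz":0,"turn":0,"claw":0.06},{"tx":0,"ty":0,"tz":0,"turn":0,"claw":0.075},{"tx":0,"ty":0,"tz":0,"turn":0,"claw":0.08},{"tx":0,"ty":0,"tz":0,"turn":0,"claw":0.08},{"tx":0,"ty":0,"tz":-0.01,"turn":0,"claw":0.08},{"tx":0,"ty":0,"tz":-0.02,"turn":0,"claw":0.08},{"tx":0,"ty":0,"tz":-0.02,"turn":0,"claw":0.08},{"tx":0,"ty":0,"tz":-0.02,"turn":0,"claw":0.08},{"tx":0,"ty":0,"tz":-0.02,"turn":0,"claw":0.08},{"tx":0,"ty":0,"tz":-0.02,"turn":0,"claw":0.08},{"tx":0,"ty":0,"tz":0,"turn":0,"claw":0.08},{"tx":0,"ty":0,"tz":0,"turn":0,"claw":0.08}]}}

```text
clock: 15.68
tool_pos: [0.5973, -0.0443, 0.3743]
orientation: [2.242, 2.198, 0.002]
force: [-0.4, 0.4, -0.6]
width: 0.08
```

Run:
```python
from h import *
s=monitor.read_state();c=camera("scene");w=camera("wrist")
print(s["clock"],s["tool_pos"],s["force"],s["width"])
b=cv2.resize(c["image"][185:245,170:230],None,fx=8,fy=8,interpolation=cv2.INTER_CUBIC)
a=cv2.resize(w["image"][:,130:400],None,fx=480/384,fy=480/384)[:, :320]
cv2.imwrite("pics/f8.png",np.hstack([cv2.convertScaleAbs(b,alpha=1.6),a]))
```

```text
15.6833 [ 0.59725044 -0.04425608  0.37429445] [-0.40942608  0.40929835 -0.64959227] 0.07998481387978723
```

View pics/f8.png

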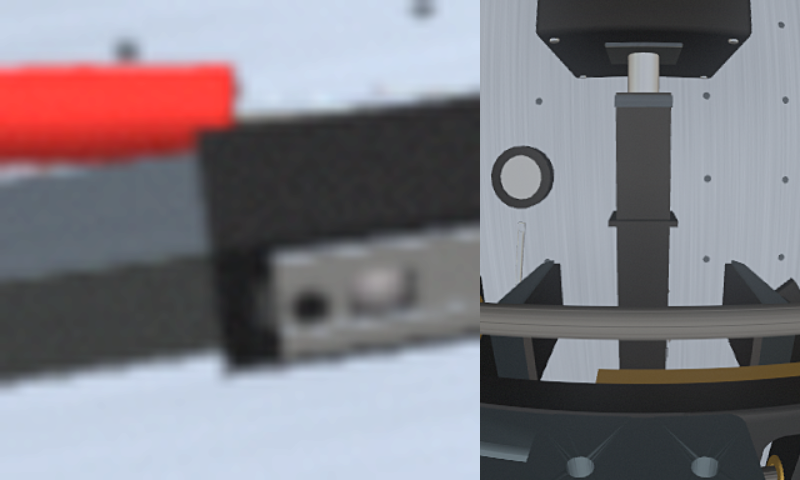

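The button sits in the plate hole at (382,288), the tube is sleeved over the snout, and the gripper is clear of it. I take one more picture past the budget, from above, to check how far the button protrudes.

{"fn": "carry_out", "kwargs": {"motion": [{"tx":-0.02,"ty":0,"tz":-0.005,"turn":0,"claw":0.08},{"tx":-0.025,"ty":0,"tz":-0.005,"turn":0,"claw":0.08},{"tx":-0.025,"ty":0,"tz":-0.005,"turn":0,"claw":0.08},{"tx":-0.02,"ty":0,"tz":-0.005,"turn":0,"claw":0.08},{"tx":-0.015,"ty":0,"tz":0,"turn":0,"claw":0.08},{"tx":0,"ty":0,"tz":0,"turn":0,"claw":0.08},{"tx":0,"ty":0,"tz":0,"turn":0,"claw":0.08}]}}

```text
clock: 16.37
tool_pos: [0.5947, -0.1495, 0.3917]
orientation: [-2.244, -2.197, 0.001]
force: [-0.4, 0.1, 0.2]
width: 0.0801
```

Run:
```python
from h import *
s=monitor.read_state();w=camera("wrist")
print(s["clock"],s["tool_pos"],s["force"])
cv2.imwrite("pics/f9.png",cv2.convertScaleAbs(cv2.resize(w["image"][130:230,210:330],None,fx=6,fy=6,interpolation=cv2.INTER_CUBIC),alpha=1.4))
```

```text
16.3667 [ 0.59473517 -0.14950885  0.39174158] [-0.41320914  0.05074204  0.2076549 ]
```

View pics/f9.png

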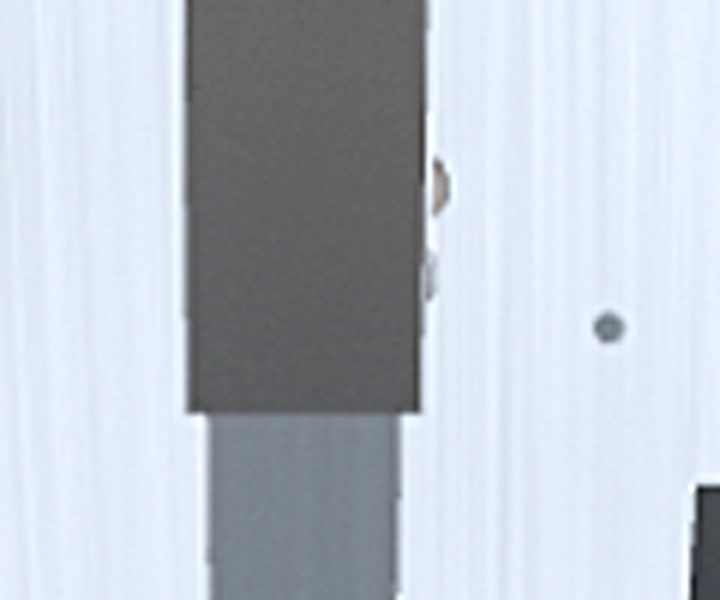

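Run:
```python
from h import *
s=monitor.read_state();w=camera("wrist")
f=lambda x,y:(210+x/6,130+y/6)
L=wplane(s,w,f(187,187),.108,1);r=wplane(s,w,f(425,187),.108,1);b=wplane(s,w,f(450,187),.09,1);e=wplane(s,w,f(305,412),.108,1)
print(L,r,b,b[0]-(L[0]+r[0])/2,e)
print(job.hand_in())
```

```text
[ 0.57792153 -0.11485982  0.108     ] [ 0.61333288 -0.11554609  0.108     ] [ 0.61855114 -0.11791827  0.09      ] 0.022923936926890875 [ 0.59481616 -0.14976065  0.108     ]
the job is handed in; nothing more can be done
None
```

The tube is locked in its next hole, and I have handed the job in; the hand-in reports no verdict.

- **Squeeze:** I pressed the button in with a 15 N grip while the tube was still at its first hole. The pull peaked at about 10 N before the rim pushed the button under.
- **Slide:** The tube came forward about 82 mm over the sunken button. The spring drew it ahead at about 78 mm.
- **Lock:** After the drop the pull stayed at friction level for longer than the hole's expected play. It then rose to about 6 N with almost no motion at about 83 mm. I did not pull harder than that, backed off about 1 mm, let go and lifted clear.

**Last checks:** The wrist image puts the button tip 22.9 mm from the tube axis, against a nominal 23, so it is about 5 mm proud. The tube's rear end has moved forward about 82 mm. The wrist force is near zero and the gripper is clear. I moved nothing near the loose parts and they looked undisturbed in the pictures, but I did not re-measure them.

Two things did not go to plan. The first move was refused for missing fields, which cost no arm motion. I also viewed 11 pictures, one over the budget.

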